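Feel a filed edge for burrs

TASK

Feel the filed top edge of the cranked, painted aluminium part on the sprung stand for burrs: with the fingers closed and pointing down, run the fingertips along the whole edge over all seven scribed ticks, from the end with the bolted ear to the plain end, without lifting off on the way. Touch it lightly, so that the part gives a few millimetres on its springs but never bottoms, and do not pinch it, shove the stand or disturb the things around it. Then lift clear, letting the part spring back up.

Things in the scene. Friction and masses are not known exactly. Their poses are not given: they have to be found in the camera images.
- stand: Loose heavy dark steel stand, 3 kg: a flat base plate 250 x 180 x 12 mm lying on the bench, carrying the part, a painted aluminium angle, on short springs. Origin: centre of the base plate's underside; x along the 250 mm side, z up. It can lie at any yaw.
- part (a joint): How far the aluminium part is pressed down on its springs, in m: 0 = up at rest, 0.010 = bottomed. It only moves straight down, wherever it is pressed. About 1.3 N to start it moving, then 0.8 N more per mm; it springs back by itself.
- ear (a point): Top centre of the bolt on the square ear (30 x 30 mm) at the part's first end, 15 mm below the edge (bolt: 10 mm below). The painted part: a flat foot and an upright wall 6 mm thick, 30 mm high; its bare metal top edge, 64 mm above the bench, is the one to feel. From above: straight 80 mm from the first mark, bend 70 degrees left (radius 50 mm), straight 75 mm; 8 mm more at each end.
- mark0 (a point): Point on the middle of the wall's top edge, at a thin dark scribed tick: the first mark, beside the bolted ear (0 mm along the edge from the first mark). Moves down with the part. z up. Closed fingertips pointing down touch the edge when the TCP is about 19 mm above it.
- mark1 (a point): Point on the middle of the wall's top edge, at a thin dark scribed tick: the second mark (36 mm along the edge from the first mark). Moves down with the part. z up.
- mark2 (a point): Point on the middle of the wall's top edge, at a thin dark scribed tick: the third mark (72 mm along the edge from the first mark). Moves down with the part. z up.
- mark3 (a point): Point on the middle of the wall's top edge, at a thin dark scribed tick: the fourth mark, in the bend (108 mm along the edge from the first mark). Moves down with the part. z up.
- mark4 (a point): Point on the middle of the wall's top edge, at a thin dark scribed tick: the fifth mark (144 mm along the edge from the first mark). Moves down with the part. z up.
- mark5 (a point): Point on the middle of the wall's top edge, at a thin dark scribed tick: the sixth mark (180 mm along the edge from the first mark). Moves down with the part. z up.
- mark6 (a point): Point on the middle of the wall's top edge, at a thin dark scribed tick: the seventh mark, at the plain end (216 mm along the edge from the first mark). Moves down with the part. z up.
- slug: Loose steel cylinder, 22 mm across, 26 mm high, standing on the stand's base plate inside the bend, its top 26 mm below the edge. Bystander. Origin: centre of its underside.
- hammer: Loose hammer 260 mm long lying on the bench beside the stand. Bystander. Origin on its underside.
- jar: Loose glass jar, 60 mm across, 75 mm high, standing on the bench beside the stand. Bystander. Origin: centre of its underside.
- square: Loose try square (wooden stock 100 mm, steel blade 150 mm) lying on the bench beside the stand. Bystander. Origin on its underside, near the middle.

How it is judged (in metres and radians):
On the way, in this order (a step that is already met when the one before it is completed fails the run):
1. closed fingertips touch the edge lightly at the first mark, beside the bolted ear (TCP within 15 mm of it seen from above) (horizontal distance between the grasp point and mark0 below 0.015 m and value of joint part above 0.0005 m and contact force between the fingers and part above 0.2 N), for 0.04 s.
2. closed fingertips touch the edge lightly at the second mark (TCP within 15 mm of it seen from above) (horizontal distance between the grasp point and mark1 below 0.015 m and value of joint part above 0.0005 m and contact force between the fingers and part above 0.2 N), for 0.04 s.
3. closed fingertips touch the edge lightly at the third mark (TCP within 15 mm of it seen from above) (horizontal distance between the grasp point and mark2 below 0.015 m and value of joint part above 0.0005 m and contact force between the fingers and part above 0.2 N), for 0.04 s.
4. closed fingertips touch the edge lightly at the fourth mark, in the bend (TCP within 15 mm of it seen from above) (horizontal distance between the grasp point and mark3 below 0.015 m and value of joint part above 0.0005 m and contact force between the fingers and part above 0.2 N), for 0.04 s.
5. closed fingertips touch the edge lightly at the fifth mark (TCP within 15 mm of it seen from above) (horizontal distance between the grasp point and mark4 below 0.015 m and value of joint part above 0.0005 m and contact force between the fingers and part above 0.2 N), for 0.04 s.
6. closed fingertips touch the edge lightly at the sixth mark (TCP within 15 mm of it seen from above) (horizontal distance between the grasp point and mark5 below 0.015 m and value of joint part above 0.0005 m and contact force between the fingers and part above 0.2 N), for 0.04 s.
7. closed fingertips touch the edge lightly at the seventh mark, at the plain end (TCP within 15 mm of it seen from above) (horizontal distance between the grasp point and mark6 below 0.015 m and value of joint part above 0.0005 m and contact force between the fingers and part above 0.2 N), for 0.04 s.
At the end, for the whole second after the job is handed in: All seven marks have been touched in order; the part has sprung back up (under 0.5 mm down), the stand is at rest within 12 mm of where it was, and the four bystanders within 15 mm (value of joint part below 0.0005 m and distance of stand from where it was at the start of the episode below 0.012 m and distance of each of slug, hammer, jar, square from where it was at the start of the episode below 0.015 m and linear speed of stand below 0.01 m/s).
It fails at once if the part is pressed down more than 8.5 mm (bottomed) (value of joint part above 0.0085 m).
It fails at once if the fingers press or shove the part with more than 18 N (contact force between the fingers and part above 18 N).
It fails at once if the fingers straddle the wall, as in a pinch (TCP within 10 mm of a mark) (distance between the grasp point and mark0 below 0.01 m or distance between the grasp point and mark1 below 0.01 m or distance between the grasp point and mark2 below 0.01 m or distance between the grasp point and mark3 below 0.01 m or distance between the grasp point and mark4 below 0.01 m or distance between the grasp point and mark5 below 0.01 m or distance between the grasp point and mark6 below 0.01 m).
It fails at once if the fingertips lift off, or come down, on the way: TCP within 12 mm of one of the five middle marks seen from above, 27 to 45 mm above it, part not pressed ((horizontal distance between the grasp point and mark1 below 0.012 m and z of the grasp point in the frame of mark1 between 0.027 and 0.045 m and value of joint part below 0.0003 m) or (horizontal distance between the grasp point and mark2 below 0.012 m and z of the grasp point in the frame of mark2 between 0.027 and 0.045 m and value of joint part below 0.0003 m) or (horizontal distance between the grasp point and mark3 below 0.012 m and z of the grasp point in the frame of mark3 between 0.027 and 0.045 m and value of joint part below 0.0003 m) or (horizontal distance between the grasp point and mark4 below 0.012 m and z of the grasp point in the frame of mark4 between 0.027 and 0.045 m and value of joint part below 0.0003 m) or (horizontal distance between the grasp point and mark5 below 0.012 m and z of the grasp point in the frame of mark5 between 0.027 and 0.045 m and value of joint part below 0.0003 m)).
It fails at once if the stand is shoved, lifted or carried (12 mm), or a bystander moved (15 mm) (distance of stand from where it was at the start of the episode above 0.012 m or distance of any of slug, hammer, jar, square from where it was at the start of the episode above 0.015 m).
It also fails if it takes over 42 s, if anything falls off the work surface, if the arm or the gripper's body presses on something with over 40 N, if the wrist force passes 120 N, or if a joint passes its speed limit or range.

ROBOT

A 6-joint arm with a two-finger parallel gripper is mounted at the origin on the work surface. World frame = base frame: x ahead of the robot, y to its left, z up, the work surface at z = 0. Lengths are in mm, angles in rad, forces in N, time in s.
With the tool pointing down it reaches from about 300 to 775 mm from the base axis. Payload 14.6 kg.
Tool frame: the origin (TCP) lies between the finger pads, 19 mm behind the fingertips; this is the grasp point; z points along the fingers, y is the line along which they close (so a half turn about z gives the same grasp; the last joint's range is limited). The gripper opens to 94 mm and grips with 3 to 60 N. Pads are 16 mm wide; open, the fingers measure 119 mm over their backs; the gripper's body (75 mm by 177 mm) begins 78 mm behind the grasp point.
Start: joints at [-1.281, 0.3, 1.521, -0, 1.321, -0.067], TCP at [192.095, -515.353, 224.246] pointing down, gripper open.
Joint ranges: [-3.03, 3.03], [-0.79, 2.21], [0.23, 2.52], [-1.04, 4.18], [0, 3.07], [-2.55, 2.55]. Speed limits (rad/s): [2.22, 2.22, 2.57, 3.14, 3.14, 3.14].

INTERFACE

Orientations are given as [roll, pitch, yaw] about the fixed x, y, z axes, in that order (R = Rz(yaw) Ry(pitch) Rx(roll)).
In Python, from cell import manip, viewer gives the robot as it stands. The module is installed in compiled form; this text tells all that it offers.
- The arm moves only by the tool move_arm, never from a script. Its argument "moves" is a list of rows, each a list of 4 numbers: the shift along the tool's x, y, z in m, then the turn about the tool's z in rad. A call has 1 to 12 rows; each row is the pose to reach, as a shift and turn from the pose commanded when the call began, along the tool's axes at that moment; what a row does not reach only later rows make up. A row lasts 1/10 s, in which the tool goes at most 50 mm and 8.59 degrees, less where a joint would pass 70% of its speed; a pose out of reach is approached as far as the arm can. A call with a gripper value outside its range is refused whole. "jaw" is the finger opening in m, from 0 to 0.094, set as the call begins (left out, the last holds). The fingers move at their own pace and stop on an object; "squeeze" is the grip in N (left out, the last holds). Time passes only in rows, so rows that repeat a pose let the fingers close. It gives the time, the measured TCP pose, the force, the opening and the grip force at its end, in the units of the state.
- manip.read_state(): the state, without advancing time (a new reading comes with each control period).
- viewer.camera(name): name is "scene" or "top"; returns a dict with "frame" (420x560x3 uint8, blue, green, red), "z_map" (420x560 float32, mm along the optical axis (not along the pixel's ray), 0 where there is no reading), "fx", "fy", "cx", "cy" (pixels), "origin" and "orientation" of the camera in the world. Camera axes: x right, y down, z forward; pixel columns grow to the right and rows downward; lengths in mm; the calibration is good to about 2 mm. A picture is of the moment at which its call begins.
- manip.sign_off(): hands the job in; it is judged then, once.
The state is a dict: "clock": time; "joints": joint angles; "qd": joint speeds; "effort": joint torques, N m; "eef_pos": TCP position; "eef_rot": TCP orientation; "wrist_force": force on the tool from outside, world axes, zero at the start; "moment": the same for the moment, N m; "finger_gap": finger opening in mm; "finger_force": force on a finger pad.
Only numpy, scipy, OpenCV 4.12 (cv2) and the standard library are available. Lean on these libraries where they do the work, as an engineer would, in place of code of your own. Each camera call takes 0.05 s, during which the arm holds its last target. There are 200 camera calls.

## Working session

There is one attempt and no reset: what is moved stays moved. The work goes in short steps, Python scripts to look and compute and a tool call to move; the robot and the scene stay as the last step left them, time stands still between calls to the robot, and variables do not carry over. Pictures are saved under pics/ and viewed, at most 10 in all, crops included, and the job is handed in when it is done.

Besides the shell and the picture viewer there is one more tool, called by a JSON object that holds its "name" and its "arguments". move_arm: Moves the arm, as the interface text tells. Its arguments: {"type":"object","properties":{"moves":{"type":"array"},"jaw":{"type":"number"},"squeeze":{"type":"number"}},"required":["moves"]}

```bash
mkdir -p pics; cat > h.py <<'E'
import numpy as np,cv2
from cell import manip,viewer
from scipy.spatial.transform import Rotation as R
def rot(o):
    o=np.array(o,float)
    if o.shape==(3,3): return o
    return R.from_euler('xyz',o).as_matrix() if o.size==3 else R.from_quat(o).as_matrix()
def ray(c,u,v):
    return rot(c['orientation'])@np.array([(u-c['cx'])/c['fx'],(v-c['cy'])/c['fy'],1.])
def plane(c,u,v,z):
    d=ray(c,u,v);o=np.array(c['origin'],float);return o+d*(z-o[2])/d[2]
def cloud(c):
    v,u=np.mgrid[:420,:560];z=c['z_map']
    p=np.stack([(u-c['cx'])/c['fx']*z,(v-c['cy'])/c['fy']*z,z],-1)
    return p@rot(c['orientation']).T+np.array(c['origin'])
E
python3 - <<'E'
from h import *
for n in('top','scene'):
    c=viewer.camera(n);cv2.imwrite(f'pics/{n}.png',c['frame']);print(n,c['origin'],c['orientation'],c['fx'],c['cx'],c['cy'])
    np.savez(f'{n}.npz',**c)
print(manip.read_state())
E
```

```text
top [550.5068688   49.14499981 853.03760941] [-3.08518915  0.02513225 -1.58543611] 419.60550972782767 275.2883410732957 207.69772481356173
scene [1154.90030315  130.91171324  547.48683167] [-2.29797489 -0.01445911  1.74603573] 408.46341808199276 280.9845387428971 204.36032150523627
{'clock': 0.1, 'joints': array([-1.28064336e+00,  3.00388377e-01,  1.52153235e+00, -1.42699414e-05,
        1.32072264e+00, -6.66487121e-02]), 'qd': array([-0.00030472, -0.00114454, -0.00163311, -0.00144144, -0.0007444 ,
        0.00092379]), 'effort': array([ 6.15229237e-04, -5.32650876e+01, -3.53290737e+01,  7.09675415e-02,
        2.35237082e-02, -4.72870818e-05]), 'eef_pos': array([ 192.00703722, -515.15297032,  223.75231695]), 'eef_rot': array([-3.14054336e+00, -5.61849218e-05,  3.56805191e-01]), 'wrist_force': array([ 0.4262445 ,  0.58485224, -0.55460764]), 'moment': array([ 0.05949419, -0.05175881,  0.00998532]), 'finger_force': 0.0, 'finger_gap': 94.20615608942742}
```

View pics/top.png

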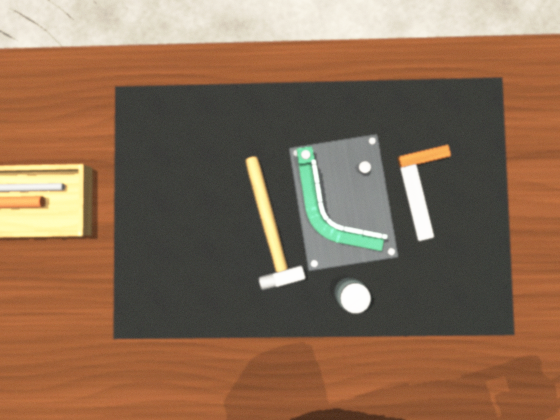

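View pics/scene.png

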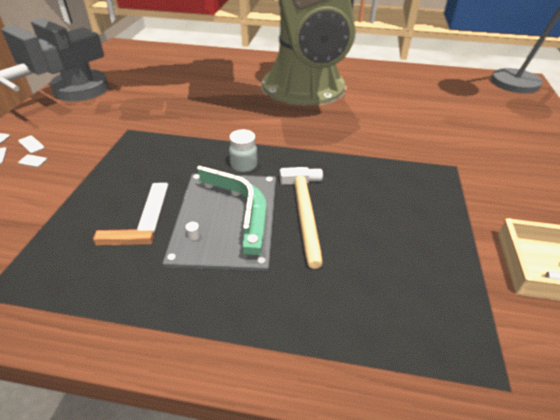

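The top view shows the bare edge running from (314,160), beside the ear bolt at (306,155), down through the bend and on to (385,237). The scene view shows the same edge from (247,228) through the bend at (250,190) to (200,168). The jar, hammer and square stand clear of it.

```bash
cat > m.py <<'E'
from h import *
def seg(n,roi):
    c=dict(np.load(f'{n}.npz'));f=c['frame'].astype(int);x0,y0,x1,y1=roi
    m=(f.min(2)>150)&(f.max(2)-f.min(2)<60);k=np.zeros_like(m);k[y0:y1,x0:x1]=1;m&=k
    N,l,s,_=cv2.connectedComponentsWithStats(m.astype(np.uint8),connectivity=8)
    i=1+np.argmax(s[1:,4]);print(n,s[1:,:].tolist())
    v,u=np.where(l==i)
    return c,np.array([plane(c,a,b,64.)[:2] for a,b in zip(u,v)])
fits={}
for n,roi in(('top',(295,145,395,260)),('scene',(190,160,268,232))):
    c,P=seg(n,roi);H=cloud(c)
    # split by straight ends
    first=P[P[:,0]>P[:,0].max()-80]; 
    last=P[P[:,1]<P[:,1].min()+68]
    L=[cv2.fitLine(q.astype(np.float32),cv2.DIST_HUBER,0,.01,.01).ravel() for q in(first,last)]
    d1=L[0][:2]*(-np.sign(L[0][0]));d2=L[1][:2]*(-np.sign(L[1][1]))
    t=np.linalg.solve(np.c_[d1,-d2],L[1][2:]-L[0][2:]);C=L[0][2:]+t[0]*d1
    a=np.degrees(np.arctan2(*d1[::-1])),np.degrees(np.arctan2(*d2[::-1]))
    print(n,len(P),'turn',(a[1]-a[0]+180)%360-180,a,'corner',C,'start',((P-C)@d1).min(),'end',((P-C)@d2).max(),'expect -123,118')
    print(' mark0',C-115*d1,'m6',C+110*d2)
for p in(('top',306,155),):
    c=dict(np.load('top.npz'));print('bolt',plane(c,306,154.5,54)[:2])
c=dict(np.load('top.npz'));H=cloud(c)
print('depth heights along edge',[H[v,u].round() .tolist()for u,v in((315,165),(318,190),(385,237))])
E
python3 m.py
```

```text
top [[295, 149, 3, 8, 20], [301, 150, 10, 10, 76], [311, 159, 78, 80, 736], [359, 160, 13, 13, 132], [305, 222, 1, 1, 1], [387, 247, 8, 9, 63], [319, 248, 1, 1, 1], [363, 257, 1, 1, 1], [312, 258, 5, 2, 6]]
top 736 turn 69.73352 (np.float32(-171.9116), np.float32(-102.17808)) corner [563.8165   -21.677876] start -123.88643656994249 end 121.91108754536066 expect -123,118
 mark0 [677.67255    -5.4972897] m6 [ 540.61194 -129.20251]
scene [[197, 166, 71, 63, 757], [190, 174, 53, 58, 1465], [267, 224, 1, 2, 2], [267, 229, 1, 3, 3], [205, 231, 1, 1, 1]]
scene 1465 turn -47.839386 (np.float32(-112.420425), np.float32(-160.25981)) corner [ 653.0275  -100.16196] start -95.4455520207237 end 96.69662946828377 expect -123,118
 mark0 [696.88855     6.1452026] m6 [ 549.4918  -137.31508]
bolt [697.17009326   8.15305348]
depth heights along edge [[675.0, -8.0, 65.0], [627.0, -13.0, 65.0], [537.0, -136.0, 60.0]]
```

The top view agrees with the given geometry: the turn is 69.7° and the ends are 124 and 122 mm from the corner (expected 123 and 118). The depth map puts the edge at 65 mm. That gives mark0 at (677.7, -5.5). I'll close the jaw, turn to yaw 0 and travel there high up.

{"name": "move_arm", "arguments": {"moves": [[0.04,-0.02,0,0.05],[0.08,-0.04,0,0.1],[0.12,-0.06,0,0.15],[0.16,-0.08,0,0.2],[0.2,-0.1,0,0.25],[0.24,-0.12,0,0.3],[0.28,-0.14,0,0.357],[0.32,-0.16,0,0.357],[0.36,-0.18,0,0.357],[0.4,-0.2,0,0.357],[0.43,-0.21,0,0.357],[0.45,-0.219,0,0.357]], "jaw": 0, "squeeze": 5}}

```text
clock: 1.3
eef_pos: [538.5, -151.2, 223.7]
eef_rot: [-3.141, 0.001, 0.001]
wrist_force: [-0.9, -0.3, -0.6]
finger_gap: 2.1
finger_force: 0.0
```

{"name": "move_arm", "arguments": {"moves": [[0.025,-0.025,0,0],[0.055,-0.058,0,0],[0.085,-0.09,0,0],[0.115,-0.12,0,0],[0.135,-0.14,0,0],[0.14,-0.147,0.01,0],[0.14,-0.147,0.04,0],[0.14,-0.147,0.075,0],[0.14,-0.147,0.1,0],[0.14,-0.147,0.12,0],[0.14,-0.147,0.125,0],[0.14,-0.147,0.125,0]]}}

```text
clock: 2.5
eef_pos: [676.7, -6.4, 98.6]
eef_rot: [-3.142, 0.001, -0.001]
wrist_force: [-0.4, 0.4, -0.1]
finger_gap: 0.8
finger_force: 0.0
```

```bash
python3 - <<'E'
from h import *
s=manip.read_state();print(s['clock'],s['eef_pos'],s['finger_gap'],s['wrist_force'])
c=viewer.camera('scene');cv2.imwrite('pics/s2.png',cv2.resize(c['frame'][110:280,150:330],None,fx=3,fy=3))
E
```

```text
2.5 [676.73924753  -6.41722731  98.63128124] 0.7616735048248179 [-0.39913829  0.41276241 -0.14319418]
```

View pics/s2.png

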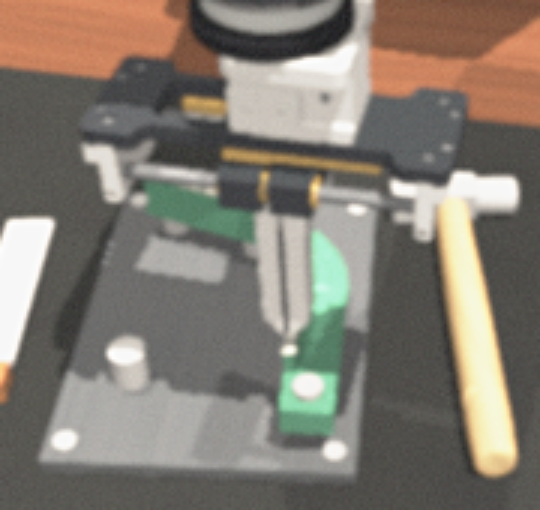

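The crop shows the closed fingertips centred at (288,330), just above the edge's first end at (288,350), beside the bolt at (308,385). Next I press down gently about 4 mm.

{"name": "move_arm", "arguments": {"moves": [[0.001,0,0.005,0],[0.001,0,0.01,0],[0.001,0,0.013,0],[0.001,0,0.015,0],[0.001,0,0.017,0],[0.001,0,0.018,0],[0.001,0,0.019,0],[0.001,0,0.019,0],[0.001,0,0.019,0]]}}

```text
clock: 3.45
eef_pos: [678.3, -6.0, 80.5]
eef_rot: [-3.142, -0.0, -0.0]
wrist_force: [-2.1, 0.2, 2.7]
finger_gap: 0.6
finger_force: 1.7
```

Contact is about 3 N, roughly 2.5 mm down. Now I compute the slide points in tool axes.

```bash
python3 - <<'E'
import numpy as np
a0=np.radians(-171.95)
def P(s):
    d=np.array([np.cos(a0),np.sin(a0)]);n=np.array([-d[1],d[0]])
    t=np.clip((s-80)/50,0,np.radians(70));p=min(s,80)*d+50*(np.sin(t)*d+(1-np.cos(t))*n)
    if s>141.1:p=p+(s-141.1)*(np.cos(t)*d+np.sin(t)*n)
    return p
for b in range(0,216,72): 
    print(b,[[round((P(s)-P(b))[0]),round(-(P(s)-P(b))[1])] for s in range(b+6,b+73,6)])
print(P(216.1)+[677.7,-5.5])
E
```

```text
0 [[-6, 1], [-12, 2], [-18, 3], [-24, 3], [-30, 4], [-36, 5], [-42, 6], [-48, 7], [-53, 8], [-59, 8], [-65, 9], [-71, 10]]
72 [[-6, 1], [-12, 2], [-18, 3], [-23, 6], [-28, 9], [-33, 12], [-37, 17], [-41, 21], [-45, 26], [-47, 32], [-49, 37], [-50, 43]]
144 [[-1, 6], [-2, 12], [-4, 18], [-5, 23], [-6, 29], [-7, 35], [-9, 41], [-10, 47], [-11, 53], [-12, 59], [-14, 65], [-15, 70]]
[ 541.04437723 -129.23203865]
```

{"name": "move_arm", "arguments": {"moves": [[-0.006,0.001,0.001,0],[-0.012,0.002,0.001,0],[-0.018,0.003,0.001,0],[-0.024,0.003,0.001,0],[-0.03,0.004,0.001,0],[-0.036,0.005,0.001,0],[-0.042,0.006,0.001,0],[-0.048,0.007,0.001,0],[-0.053,0.008,0.001,0],[-0.059,0.008,0.001,0],[-0.065,0.009,0.001,0],[-0.071,0.01,0.001,0]]}}

```text
clock: 4.65
eef_pos: [606.8, -16.0, 79.3]
eef_rot: [-3.142, -0.0, -0.0]
wrist_force: [4.4, 0.7, 4.6]
finger_gap: 0.7
finger_force: 2.2
```

```bash
python3 - <<'E'
from h import *
c=viewer.camera('top');cv2.imwrite('pics/t2.png',cv2.resize(c['frame'][120:310,230:440],None,fx=3,fy=3))
E
```

```text
(no output)
```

View pics/t2.png

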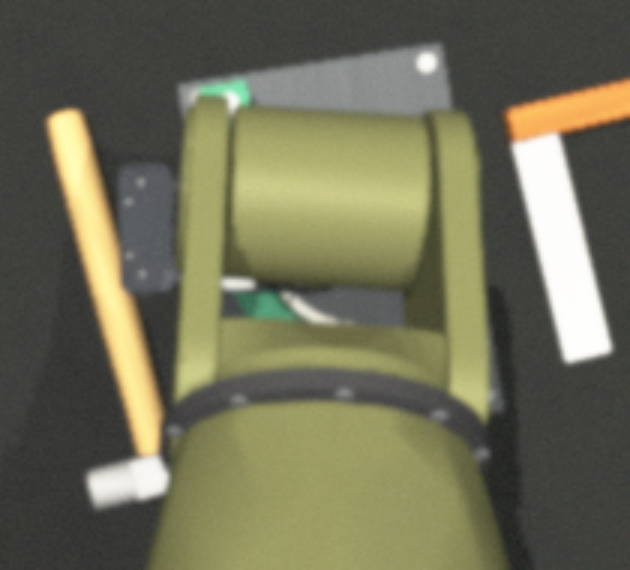

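The arm hides the part, but the stand's corner screw at crop (427,63), image (372,141), is where it was, and the bystanders haven't moved. The force is about 4.6 N, so I carry on round the bend.

{"name": "move_arm", "arguments": {"moves": [[-0.006,0.001,0,0],[-0.012,0.002,0,0],[-0.018,0.003,0,0],[-0.023,0.006,0,0],[-0.028,0.009,0,0],[-0.033,0.012,0,0],[-0.037,0.017,0,0],[-0.041,0.021,0,0],[-0.045,0.026,0,0],[-0.047,0.032,0,0],[-0.049,0.037,0,0],[-0.05,0.043,0,0]]}}

```text
clock: 5.9
eef_pos: [557.0, -59.4, 79.1]
eef_rot: [-3.141, 0.001, -0.0]
wrist_force: [0.1, 3.4, 4.7]
finger_gap: 0.5
finger_force: 2.2
```

{"name": "move_arm", "arguments": {"moves": [[-0.001,0.006,0,0],[-0.002,0.012,0,0],[-0.004,0.018,0,0],[-0.005,0.023,0,0],[-0.006,0.029,0,0],[-0.007,0.035,0,0],[-0.009,0.041,0,0],[-0.01,0.047,0,0],[-0.011,0.053,0,0],[-0.012,0.059,0,0],[-0.014,0.065,0,0],[-0.015,0.07,0,0]]}}

```text
clock: 7.1
eef_pos: [542.1, -129.5, 79.3]
eef_rot: [-3.142, -0.0, -0.0]
wrist_force: [1.3, 4.0, 3.9]
finger_gap: 0.6
finger_force: 2.2
```

{"name": "move_arm", "arguments": {"moves": [[-0.001,0.002,0,0],[-0.001,0.004,0,0],[-0.001,0.004,0,0],[-0.001,0.004,-0.003,0],[-0.001,0.004,-0.01,0],[-0.001,0.004,-0.03,0],[-0.001,0.004,-0.06,0],[-0.001,0.004,-0.1,0],[-0.001,0.004,-0.14,0],[-0.001,0.004,-0.14,0],[-0.001,0.004,-0.14,0]]}}

```text
clock: 8.2
eef_pos: [541.2, -133.0, 219.8]
eef_rot: [3.141, -0.001, -0.0]
wrist_force: [0.9, -0.7, 0.5]
finger_gap: 0.7
finger_force: 0.0
```

```bash
python3 - <<'E'
from h import *
s=manip.read_state();print(s['clock'],s['eef_pos'],s['wrist_force'])
c=viewer.camera('scene');cv2.imwrite('pics/s3.png',c['frame'])
E
```

```text
8.2 [ 541.23263258 -132.95353684  219.79970196] [ 0.86430242 -0.6686156   0.51985175]
```

View pics/s3.png

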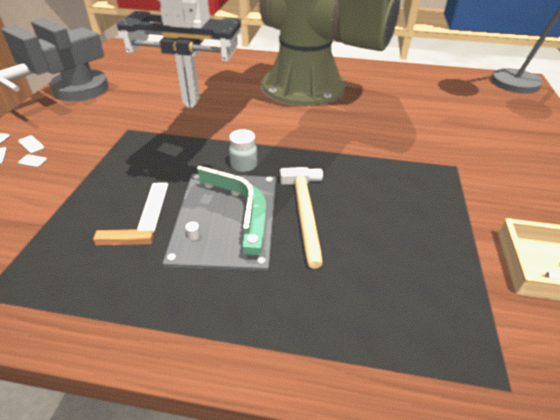

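The gripper is lifted clear at (190,90), the part is back up with its end at (200,168), and the stand and all four bystanders are at their original pixels. Handing in.

```bash
python3 -c "
from cell import manip
print(manip.sign_off())"
```

```text
the job is handed in; nothing more can be done
None
```

I ran the closed fingertips along the whole edge, from the ear end to the plain end, pressing about 3–5 N (2.5–4 mm by fingertip height) with no lift-off; the part sprang back up, nothing looks moved in the last picture, and the job is handed in, with no verdict returned.

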